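# Flip up the sprung stop and seat a mould half against it

### The arm

A 6-joint arm with a two-finger parallel gripper is mounted at the origin on the work surface. World frame = base frame: x ahead of the robot, y to its left, z up, the work surface at z = 0. Lengths are in m, angles in rad, forces in N, time in s.
With the tool pointing down it reaches from about 0.35 to 0.775 m from the base axis. Payload 5.5 kg.
Tool frame: the origin (TCP) lies at the very end of the fingers, on their centre line; the grasp point (between the pads) lies 19 mm behind it; z points along the fingers, y is the line along which they close (so a half turn about z gives the same grasp; the last joint's range is limited). The gripper opens to 85 mm and grips with 20 to 120 N. Pads are 22 mm wide; open, the fingers measure 114 mm over their backs; the gripper's body (76 mm by 85 mm) begins 54 mm behind the grasp point. The pads swing forward as they close: fully open they stand 13 mm farther back than shut.
Start: joints at [1.016, 0.313, 0.046, 1.304, 0, 1.431], TCP at [0.232, 0.526, 0.231] pointing down, gripper open.
Joint ranges: [-2.76, 2.76], [-0.86, 1.69], [-1.03, 1.26], [-2.2, 2.34], [-1.47, 1.5], [-3.14, 3.14]. Speed limits (rad/s): [2.57, 2.57, 3.14, 3.14, 3.14, 3.14].

### API

Orientations are given as a unit quaternion [w, x, y, z].
In Python, from workcell import env, imaging, ticket gives the robot as it stands. The module is installed in compiled form; this text tells all that it offers.
- The arm moves only by the tool apply_moves, never from a script. Its argument "rows" is a list of rows, each an object with "xyz": the shift along the tool's x, y, z in mm, a list of three; "turn": the turn, a rotation vector about the tool's x, y, z in rad, a list of three; "grip": the opening, from 0 (shut) to 1 (fully open). A call has 1 to 12 rows; each row is the pose to reach, as a shift and turn from the pose commanded when the call began, along the tool's axes at that moment; what a row does not reach only later rows make up. A row lasts 1/12 s, in which the tool goes at most 41.7 mm and 7.16 degrees, less where a joint would pass 70% of its speed; a pose out of reach is approached as far as the arm can. A call with a gripper value outside its range is refused whole. The fingers move at their own pace and stop on an object; "force" is the grip in N (left out, the last holds). Time passes only in rows, so rows that repeat a pose let the fingers close. It gives the time, the measured TCP pose, the force, the opening and the grip force at its end, in the units of the state.
- env.get_state(): the state, without advancing time (a new reading comes with each control period).
- imaging.read_camera(name): name is "scene" or "top"; returns a dict with "color" (420x560x3 uint8, blue, green, red), "z_map" (420x560 float32, m along the optical axis (not along the pixel's ray), 0 where there is no reading), "camera_matrix" (3x3 intrinsics, pixels), "view" (4x4, takes a point from world to camera coordinates). Camera axes: x right, y down, z forward; pixel columns grow to the right and rows downward; lengths in m; the calibration is good to about 2 mm. A picture is of the moment at which its call begins.
- ticket.hand_in(): hands the job in; it is judged then, once.
The state is a dict: "clock": time; "joint_pos": joint angles; "qvel": joint speeds; "tau": joint torques, N m; "tcp_pos": TCP position; "orientation": TCP orientation; "wrist_force": force on the tool from outside, world axes, zero at the start; "ft_torque": the same for the moment, N m; "finger_gap": finger opening in m; "grip_force": force on a finger pad.
Only numpy, scipy, OpenCV 4.12 (cv2) and the standard library are available. Lean on these libraries where they do the work, as an engineer would, in place of code of your own. Each camera call takes 0.05 s, during which the arm holds its last target. There are 200 camera calls.

### The job

On the mould-setting bed, use the fingers to push the sprung stand by its cross bar past its over-centre point until it snaps to its other stop and its leaf stands upright. Then slide the mould block along the bed, without lifting it, until it sits flush against the leaf, press it home with a firm but gentle push of about 10 N for a moment, and leave it resting there. Push neither the stand nor the block against the leaf with more than 20 N, do not ram the stand over with the block, and leave the ring, the screwdriver and the jar where they are.

Things in the scene. Friction and masses are not known exactly. Their poses are not given: they have to be found in the camera images.
- bed: dark steel setting bed fixed on the bench, 340 mm long (its x), 110 wide, 20 thick; origin under its centre, sliding face at z=20. Rails 8 mm high run from x=-150 to +60, inner faces at y=+-33. The stand's hinge, along y at z=28, y=0, sits on a slotted bracket clamped anywhere from x=+80 to +100: this is NOT measured, find it by touch or sight. Cheeks at y=+-34 to 42, to z=44. Place and yaw vary.
- stand (a joint): angle of the sprung stand, rad: 0 parked, leaf flat over the bed towards the bed's -x and bar leaning 45 deg to -x; 1.571 working stop, leaf upright, bar leaning 45 deg to +x. The spring drives it away from the middle (0.785), about 0.47 N m at the stops: some 8 N of level push on the bar starts it, more nearer the hinge; past the middle it runs by itself to a hard stop.
- mould: aluminium mould half, a block 70 mm long (x), 60 wide (y), 45 high, 0.35 to 0.7 kg, on the bed between the rails (3 mm play either side); origin at the centre of its underside, its x along the bed's x. Sliding it takes 1 to 5 N, on top of what reaches the leaf. With the stand up, the leaf's face (50 mm wide, to z=79 mm, looking to -x) is 4 mm to the -x side of the hinge axis.
- mould_front (a point): centre of the mould's front face (35 mm ahead of its origin along x, 25 mm above its underside), the face that has to meet the leaf. The stand's cross bar (10 mm thick, 70 mm long along y) is 85 mm from the hinge on two arms 7 mm thick at y=+-21; parked it lies 60 mm to the -x side of the hinge at z=88, free below and on its -x side; it rises to z=113 and ends 60 mm to the +x side at z=88
- loc_ring: bystander: loose steel ring, 60 mm across, 12 mm high, on the bench beside the bed; origin at the centre of its underside
- driver: bystander: loose screwdriver with black handle lying on the bench beside the bed; origin under its middle
- grease: bystander: loose grey jar, 48 mm across, 60 mm high, on the bench beside the bed; origin at the centre of its underside
Things that resemble listed ones, but are neither listed nor needed, are in the scene too. Leave any blue look-alike of the mould alone.

How it is judged:
On the way, in this order (a step that is already met when the one before it is completed fails the run):
1. the stand has snapped over to its working stop, leaf upright (value of joint stand above 1.5 rad), for 0.2 s.
2. the mould is pressed home against the upright leaf with at least 4 N for 0.3 s (contact force between mould and stand above 4 N and value of joint stand above 1.5 rad), for 0.3 s.
At the end, for the whole second after the job is handed in: The stand is at its working stop (joint over 1.5 rad) and the mould lies at rest on the bed, square to it within 2 degrees, its front face within 2 mm of the leaf (value of joint stand above 1.5 rad and z of mould_front in the frame of stand between -0.006 and -0.001 m and angle between the x axis of mould and the x axis of bed, either way round below 0.035 rad and z of mould in the frame of bed below 0.023 m and linear speed of mould below 0.005 m/s); the robot touches nothing.
It fails at once if the fingers push the stand with more than 20 N (contact force between the arm and stand above 20 N).
It fails at once if the mould is pressed on the stand with more than 20 N (contact force between mould and stand above 20 N).
It fails at once if the mould is pushed into the stand before the stand is up (contact force between mould and stand above 1 N and value of joint stand below 1.3 rad).
It fails at once if the mould is lifted off the bed (z of mould in the frame of bed above 0.03 m).
It fails at once if the ring, screwdriver or jar is moved more than 15 mm (distance of any of loc_ring, driver, grease from where it was at the start of the episode above 0.015 m).
It also fails if it takes over 72 s, if anything falls off the work surface, if the arm or the gripper's body presses on something with over 40 N, if the wrist force passes 120 N, or if a joint passes its speed limit or range.

## Working session

There is one attempt and no reset: what is moved stays moved. The work goes in short steps, Python scripts to look and compute and a tool call to move; the robot and the scene stay as the last step left them, time stands still between calls to the robot, and variables do not carry over. Pictures are saved under pics/ and viewed, at most 10 in all, crops included, and the job is handed in when it is done.

Besides the shell and the picture viewer there is one more tool, called after ">>>" as name(argument=value, ...) on one line, values as JSON. apply_moves: Moves the arm, as the interface text tells. Its arguments: {"type":"object","properties":{"rows":{"type":"array"},"force":{"type":"number"}},"required":["rows"]}

```bash
mkdir -p pics; cat > h.py <<'E'
import numpy as np, cv2
from workcell import env, imaging, ticket
def shot(n):
    d=imaging.read_camera(n); np.savez(f'{n}.npz',**d); return d
def px2w(d,u,v,z=None):
    K,V=d["camera_matrix"],d["view"]; T=np.linalg.inv(V)
    r=np.linalg.inv(K)@[u,v,1.]
    if z is None: return (T@np.r_[r*d["z_map"][int(v),int(u)],1])[:3]
    w=T[:3,:3]@r; c=T[:3,3]; return c+w*(z-c[2])/w[2]
E
python3 - <<'E'
from h import *
for n in("scene","top"):
    d=shot(n); cv2.imwrite(f'pics/{n}0.png',cv2.resize(d["color"],None,fx=1.42,fy=1.42))
    print(n,np.linalg.inv(d["view"])[:3].round(3).tolist(),d["camera_matrix"].round(1).tolist())
print(env.get_state())
E
```

```text
scene [[-0.737, 0.451, -0.504, 0.998], [0.676, 0.478, -0.561, 0.455], [-0.012, -0.754, -0.657, 0.683]] [[502.6, 0.0, 283.9], [0.0, 502.6, 206.6], [0.0, 0.0, 1.0]]
top [[0.013, -0.988, 0.156, 0.359], [-1.0, -0.012, 0.004, -0.065], [-0.002, -0.156, -0.988, 1.103]] [[505.2, 0.0, 275.5], [0.0, 505.2, 222.9], [0.0, 0.0, 1.0]]
{'clock': 0.1, 'joint_pos': array([ 1.01639723e+00,  3.13920005e-01,  4.50879939e-02,  1.30357266e+00,
       -1.08746898e-05,  1.43118974e+00]), 'qvel': array([ 0.00057661, -0.00228655,  0.00306984, -0.00258013, -0.00083585,
        0.0008843 ]), 'tau': array([ 3.01622087e-03, -4.81724489e+01,  2.99243528e+01,  1.27001156e-02,
       -1.00645811e-04,  2.79881812e-05]), 'tcp_pos': array([0.23150332, 0.52585047, 0.23049916]), 'orientation': array([-2.68370497e-04,  2.05912580e-01,  9.78570060e-01, -7.58090203e-04]), 'wrist_force': array([-0.20506709,  0.04339091, -0.52237205]), 'ft_torque': array([-0.01140198,  0.00725777, -0.05583518]), 'grip_force': 0.0, 'finger_gap': 0.08573348733632133}
```

View pics/scene0.png

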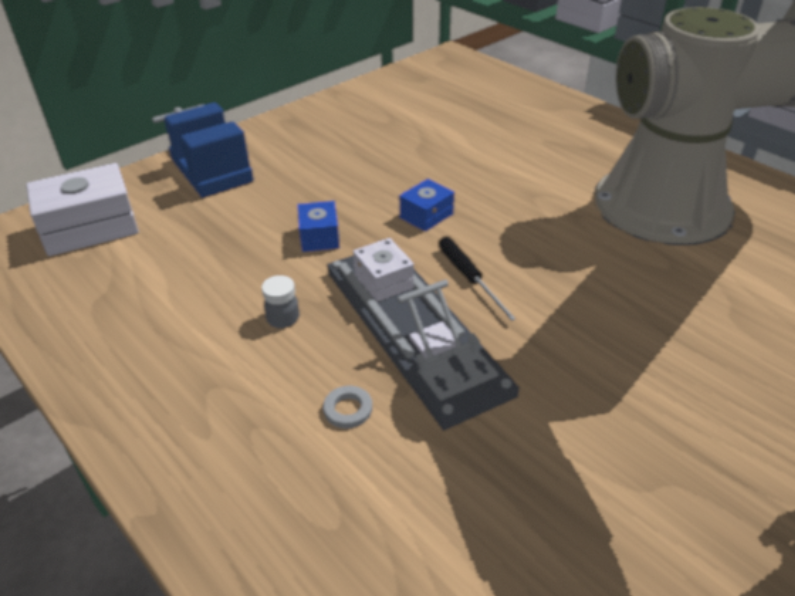

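View pics/top0.png

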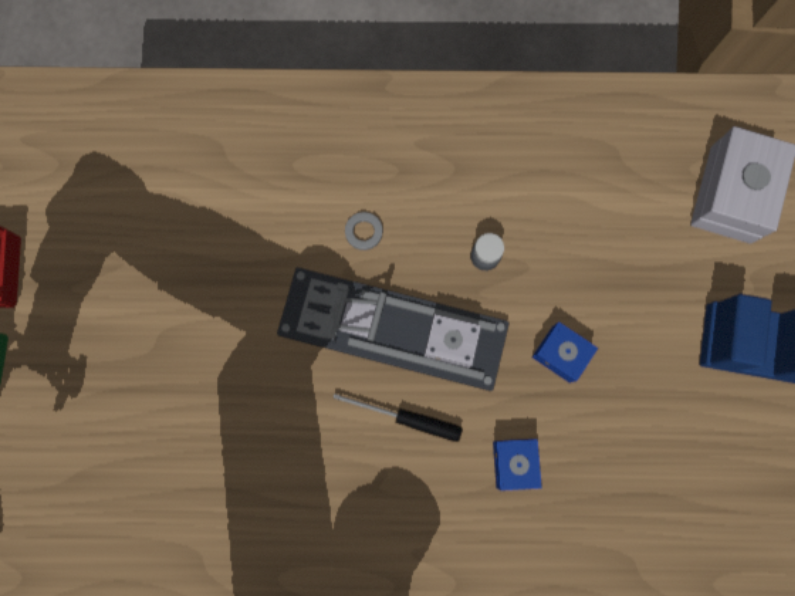

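The scene view shows the bed with the silver block (383,265), parked bar (423,291), leaf (432,335), ring (347,406), jar (280,300) and driver (475,275). The top view shows the mould at (453,340) and bed corners at about (300,268), (508,320), (493,388), (278,336). Mould candidates are the silver block on the bed, two blue look-alikes (top 566,351 and 518,465), and a large white-grey box (750,180). Only the silver block between the rails fits. I'll confirm it in an enlarged crop.

```bash
python3 - <<'E'
from h import *
def L(n): return dict(np.load(n+'.npz'))
t,s=L('top'),L('scene')
a=cv2.resize(t["color"][180:285,190:365],None,fx=4.5,fy=4.5,interpolation=cv2.INTER_CUBIC)
b=cv2.resize(s["color"][160:305,220:375],None,fx=4,fy=4,interpolation=cv2.INTER_CUBIC)
cv2.imwrite('pics/tc.png',a);cv2.imwrite('pics/sc.png',b)
c=[px2w(t,u/1.42,v/1.42,.02)[:2].round(4).tolist() for u,v in((300,268),(508,320),(493,388),(278,336))];print(c)
print(px2w(t,453/1.42,340/1.42), px2w(t,453/1.42,340/1.42,.065))
E
```

```text
[[0.6045, 0.0816], [0.5272, -0.2386], [0.4235, -0.2148], [0.4982, 0.1116]]
[ 0.48923241 -0.15057819  0.06911469] [ 0.48975097 -0.15091999  0.065     ]
```

View pics/tc.png

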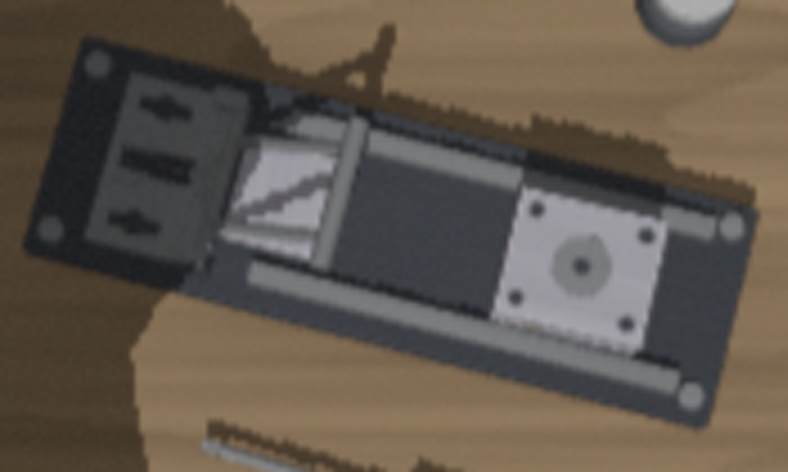

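View pics/sc.png

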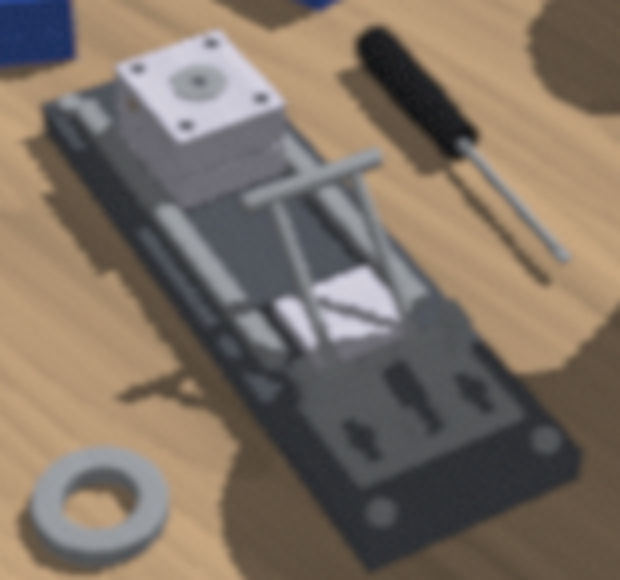

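The crops confirm the mould: a silver block between the rails, with top corners at crop (523,185), (668,220), (638,353), (492,318). The bar runs from (355,118) to (320,265), and in the scene crop from (248,200) to (380,156).

```bash
cat >> h.py <<'E'
def L(n): return dict(np.load(n+'.npz'))
def tri(t,p,s,q):
    A=[]
    P=lambda d:d["camera_matrix"]@d["view"][:3]
    X=cv2.triangulatePoints(P(t),P(s),np.array(p,float).reshape(2,1),np.array(q,float).reshape(2,1)); return (X[:3]/X[3]).ravel()
E
python3 - <<'E'
from h import *
t,s=L('top'),L('scene')
T=lambda u,v:((u+.5)/4.5+190-.5,(v+.5)/4.5+180-.5)
S=lambda u,v:((u+.5)/4+220-.5,(v+.5)/4+160-.5)
bed=np.array([px2w(t,*T(*p),.02) for p in((85,38),(755,210),(710,428),(25,250))])
c=bed.mean(0); d=(bed[0]+bed[3]-bed[1]-bed[2]); yaw=np.arctan2(d[1],d[0])
print('bed',bed.round(4).tolist(),c,yaw,np.linalg.norm(d)/2)
R=np.array([[np.cos(yaw),-np.sin(yaw)],[np.sin(yaw),np.cos(yaw)]])
f=lambda X:(R.T@(X[:2]-c[:2])).round(4).tolist()+[round(X[2],4)]
for n,p,q in(('bar+',(355,118),(248,200)),('bar-',(320,265),(380,156)),('m1',(523,185),(187,140)),('m2',(668,220),(118,66)),('m3',(638,353),(212,32)),('m4',(492,318),(282,102)),('bolt',(98,64),(381,512)),('bolt2',(50,229),(546,438)),('bolt3',(690,397),(0,0))):
    X=tri(t,T(*p),s,S(*q)); print(n,X.round(4),f(X), 'z02',f(px2w(t,*T(*p),.02)),'z65',f(px2w(t,*T(*p),.065)))
E
```

```text
bed [[0.6059, 0.0877, 0.02], [0.5252, -0.2378, 0.02], [0.4203, -0.2152, 0.02], [0.5013, 0.1131, 0.02]] [ 0.51319357 -0.06304681  0.02      ] 1.3282645736634766 0.3367322710588145
bar+ [ 0.5538 -0.0458  0.0925] [0.0265, -0.0353, np.float64(0.0925)] z02 [0.0311, -0.0486, np.float64(0.02)] z65 [0.0282, -0.0404, np.float64(0.065)]
bar- [ 0.4867 -0.0306  0.0887] [0.0252, 0.0335, np.float64(0.0887)] z02 [0.0291, 0.025, np.float64(0.02)] z65 [0.0263, 0.0302, np.float64(0.065)]
m1 [ 0.527  -0.122   0.0662] [-0.0539, -0.0276, np.float64(0.0662)] z02 [-0.0557, -0.0373, np.float64(0.02)] z65 [-0.055, -0.0295, np.float64(0.065)]
m2 [ 0.5125 -0.1899  0.0651] [-0.1233, -0.0298, np.float64(0.0651)] z02 [-0.1274, -0.0383, np.float64(0.02)] z65 [-0.1237, -0.0305, np.float64(0.065)]
m3 [ 0.4539 -0.1789  0.0617] [-0.1267, 0.0297, np.float64(0.0617)] z02 [-0.1285, 0.0276, np.float64(0.02)] z65 [-0.1248, 0.0327, np.float64(0.065)]
m4 [ 0.4686 -0.1114  0.0629] [-0.0576, 0.0317, np.float64(0.0629)] z02 [-0.0571, 0.029, np.float64(0.02)] z65 [-0.0563, 0.034, np.float64(0.065)]
bolt [0.5931 0.0803 0.0216] [0.1583, -0.0432, np.float64(0.0216)] z02 [0.159, -0.0429, np.float64(0.02)] z65 [0.1508, -0.0349, np.float64(0.065)]
bolt2 [0.5117 0.1006 0.0224] [0.1585, 0.0408, np.float64(0.0224)] z02 [0.1593, 0.041, np.float64(0.02)] z65 [0.151, 0.0455, np.float64(0.065)]
bolt3 [ 0.4791 -0.2379  0.0606] [-0.1779, -0.0089, np.float64(0.0606)] z02 [-0.1574, 0.0417, np.float64(0.02)] z65 [-0.1524, 0.0462, np.float64(0.065)]
```

```bash
cat >> h.py <<'E'
from scipy.spatial.transform import Rotation as Ro
C=np.array([.5132,-.0630]); YAW=1.328
def go(bx,by,z):
    "shift/turn in tool axes to bed pose, tool y along bed -y"
    s=env.get_state(); q=s["orientation"]; R0=Ro.from_quat(np.r_[q[1:],q[0]])
    e,n=np.array([np.cos(YAW),np.sin(YAW)]),np.array([-np.sin(YAW),np.cos(YAW)])
    P=np.r_[C+e*bx+n*by,z]
    yt=-np.r_[n,0]; zt=np.array([0,0,-1.]); Rt=Ro.from_matrix(np.c_[np.cross(yt,zt),yt,zt])
    print('xyz',(1e3*R0.inv().apply(P-s["tcp_pos"])).round(1),'turn',(R0.inv()*Rt).as_rotvec().round(3),'F',s["wrist_force"].round(1),s["clock"],'bedxy',((s["tcp_pos"][:2]-C)@np.c_[e,n]).round(4), s["tcp_pos"].round(4), 'Fx',(s["wrist_force"][:2]@e).round(2),'toolx',R0.as_matrix()[:,0].round(3))
E
python3 -c "
from h import *
go(-.012,0,.19)"
```

```text
xyz [-497.2 -437.2   41.1] turn [-1.000e-03  1.000e-03  1.399e+00] F [-0.2  0.  -0.5] 0.1 bedxy [0.5039 0.415 ] [0.2315 0.5259 0.2305] Fx -0.01 toolx [-0.915  0.403  0.   ]
```

>>> apply_moves(rows=[{"xyz": [-40,-35,3],"turn": [0,0,0.1],"grip": 0},{"xyz": [-70,-60,5],"turn": [0,0,0.2],"grip": 0},{"xyz": [-105,-92,8],"turn": [0,0,0.3],"grip": 0},{"xyz": [-135,-118,11],"turn": [0,0,0.4],"grip": 0},{"xyz": [-165,-145,14],"turn": [0,0,0.5],"grip": 0},{"xyz": [-195,-172,16],"turn": [0,0,0.6],"grip": 0},{"xyz": [-225,-198,18],"turn": [0,0,0.7],"grip": 0},{"xyz": [-255,-225,20],"turn": [0,0,0.8],"grip": 0},{"xyz": [-285,-250,20],"turn": [0,0,0.9],"grip": 0},{"xyz": [-315,-277,20],"turn": [0,0,1.0],"grip": 0},{"xyz": [-345,-304,20],"turn": [0,0,1.1],"grip": 0},{"xyz": [-370,-326,20],"turn": [0,0,1.18],"grip": 0}])

```text
clock: 1.1
tcp_pos: [0.4394, 0.0763, 0.2111]
orientation: [0.0, 0.718, 0.696, -0.0]
wrist_force: [0.9, 0.4, 0.8]
finger_gap: -0.0001
grip_force: 0.0
```

```bash
python3 -c "
from h import *
go(-.012,0,.19)"
```

```text
xyz [-148.8   75.4   21.1] turn [-0.     0.     0.213] F [0.9 0.4 0.8] 1.1 bedxy [0.1175 0.1052] [0.4394 0.0763 0.2111] Fx 0.59 toolx [ 0.03  1.   -0.  ]
```

>>> apply_moves(rows=[{"xyz": [-30,15,4],"turn": [0,0,0.08],"grip": 0},{"xyz": [-60,30,8],"turn": [0,0,0.16],"grip": 0},{"xyz": [-90,45,12],"turn": [0,0,0.213],"grip": 0},{"xyz": [-120,60,16],"turn": [0,0,0.213],"grip": 0},{"xyz": [-140,70,20],"turn": [0,0,0.213],"grip": 0},{"xyz": [-149,75,21],"turn": [0,0,0.213],"grip": 0},{"xyz": [-149,75,21],"turn": [0,0,0.213],"grip": 0},{"xyz": [-149,75,21],"turn": [0,0,0.213],"grip": 0}])

```text
clock: 1.77
tcp_pos: [0.5098, -0.0716, 0.1899]
orientation: [-0.001, 0.786, 0.618, -0.0]
wrist_force: [0.2, -0.3, 0.5]
finger_gap: 0.0
grip_force: 0.0
```

```bash
python3 - <<'E'
from h import *
go(-.012,0,.078)
t,s=shot('top'),shot('scene')
cv2.imwrite('pics/s1.png',cv2.resize(s["color"][100:305,180:435],None,fx=2.9,fy=2.9,interpolation=cv2.INTER_CUBIC))
E
```

```text
xyz [ -2.9   1.4 111.9] turn [-0.002 -0.001  0.005] F [ 0.2 -0.3  0.5] 1.7667 bedxy [-0.0092  0.0012] [ 0.5098 -0.0716  0.1899] Fx -0.25 toolx [0.235 0.972 0.001]
```

View pics/s1.png

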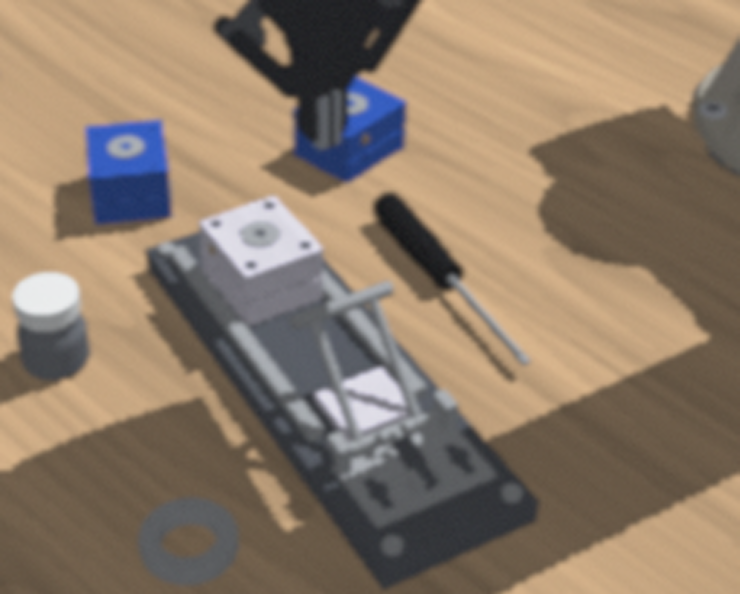

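The fingers, tips at about (325,140), hover above the gap between the mould and the bar. I'll descend into that gap.

>>> apply_moves(rows=[{"xyz": [-5,1,25],"turn": [0,0,0.005],"grip": 0},{"xyz": [-5,1,50],"turn": [0,0,0.005],"grip": 0},{"xyz": [-5,1,75],"turn": [0,0,0.005],"grip": 0},{"xyz": [-5,1,95],"turn": [0,0,0.005],"grip": 0},{"xyz": [-5,1,107],"turn": [0,0,0.005],"grip": 0},{"xyz": [-5,1,112],"turn": [0,0,0.005],"grip": 0},{"xyz": [-5,1,112],"turn": [0,0,0.005],"grip": 0}])

```text
clock: 2.45
tcp_pos: [0.509, -0.0755, 0.0776]
orientation: [-0.001, 0.787, 0.617, -0.001]
wrist_force: [-0.4, -0.4, -0.1]
finger_gap: 0.0002
grip_force: 0.0
```

>>> apply_moves(rows=[{"xyz": [2,0,0],"turn": [0,0,0],"grip": 0},{"xyz": [4,0,0],"turn": [0,0,0],"grip": 0},{"xyz": [6,0,0],"turn": [0,0,0],"grip": 0},{"xyz": [8,0,0],"turn": [0,0,0],"grip": 0},{"xyz": [10,0,0],"turn": [0,0,0],"grip": 0},{"xyz": [12,0,0],"turn": [0,0,0],"grip": 0},{"xyz": [14,0,0],"turn": [0,0,0],"grip": 0},{"xyz": [16,0,0],"turn": [0,0,0],"grip": 0},{"xyz": [17,0,0],"turn": [0,0,0],"grip": 0},{"xyz": [18,0,0],"turn": [0,0,0],"grip": 0}])

```text
clock: 3.28
tcp_pos: [0.5145, -0.0594, 0.0782]
orientation: [-0.0, 0.787, 0.617, -0.0]
wrist_force: [-0.2, 1.1, 0.3]
finger_gap: -0.0003
grip_force: 0.0
```

```bash
python3 -c "
from h import *
go(.01,0,.078)"
```

```text
xyz [ 6.2 -0.4  0.2] turn [-0.    -0.     0.001] F [-0.2  1.1  0.3] 3.2833 bedxy [ 0.0038 -0.0004] [ 0.5145 -0.0594  0.0782] Fx 0.99 toolx [0.24  0.971 0.   ]
```

>>> apply_moves(rows=[{"xyz": [1,0,0],"turn": [0,0,0],"grip": 0},{"xyz": [2,0,0],"turn": [0,0,0],"grip": 0},{"xyz": [3,0,0],"turn": [0,0,0],"grip": 0},{"xyz": [4,0,0],"turn": [0,0,0],"grip": 0},{"xyz": [5,0,0],"turn": [0,0,0],"grip": 0},{"xyz": [6,0,0],"turn": [0,0,0],"grip": 0},{"xyz": [7,0,0],"turn": [0,0,0],"grip": 0},{"xyz": [8,0,0],"turn": [0,0,0],"grip": 0},{"xyz": [9,0,0],"turn": [0,0,0],"grip": 0},{"xyz": [10,0,0],"turn": [0,0,0],"grip": 0},{"xyz": [11,0,0],"turn": [0,0,0],"grip": 0},{"xyz": [12,0,0],"turn": [0,0,0],"grip": 0}])

```text
clock: 4.28
tcp_pos: [0.5163, -0.0532, 0.0796]
orientation: [0.004, 0.788, 0.615, -0.005]
wrist_force: [-10.3, -20.8, 13.1]
finger_gap: 0.0001
grip_force: 11.1
```

>>> apply_moves(rows=[{"xyz": [-4,0,0],"turn": [0,0,0],"grip": 0},{"xyz": [-8,0,0],"turn": [0,0,0],"grip": 0},{"xyz": [-14,0,0],"turn": [0,0,0],"grip": 0},{"xyz": [-14,0,0],"turn": [0,0,0],"grip": 0}])

```text
clock: 4.62
tcp_pos: [0.514, -0.062, 0.0783]
orientation: [-0.0, 0.787, 0.616, 0.0]
wrist_force: [0.7, 0.2, -0.6]
finger_gap: 0.0
grip_force: 0.0
```

```bash
python3 - <<'E'
from h import *
go(.01,0,.078)
s=shot('scene');t=shot('top')
a=cv2.resize(s["color"][130:290,220:380],None,fx=3.7,fy=3.7,interpolation=cv2.INTER_CUBIC)
cv2.imwrite('pics/s2.png',a)
E
```

```text
xyz [ 8.9 -0.6  0.3] turn [ 0. -0.  0.] F [ 0.7  0.2 -0.6] 4.6167 bedxy [ 0.0011 -0.0006] [ 0.514  -0.062   0.0783] Fx 0.4 toolx [0.24  0.971 0.   ]
```

View pics/s2.png

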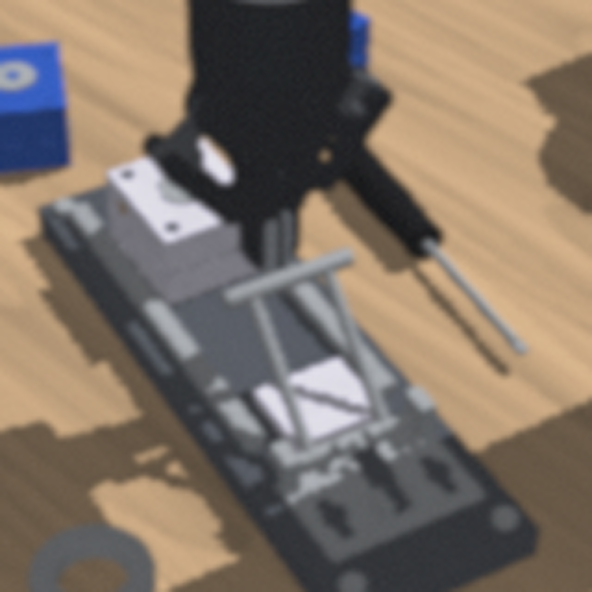

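The stand is still parked. The 22 N reading had a large vertical part: pushing level makes the bar slide up the finger, and that friction adds to the load. I'll follow the bar's arc so it doesn't slide, starting a little lower.

>>> apply_moves(rows=[{"xyz": [-1,0,4],"turn": [0,0,0],"grip": 0},{"xyz": [0,0,8],"turn": [0,0,0],"grip": 0},{"xyz": [0,0,9],"turn": [0,0,0],"grip": 0},{"xyz": [1,0,9],"turn": [0,0,0],"grip": 0},{"xyz": [2,0,9],"turn": [0,0,0],"grip": 0},{"xyz": [2.5,0,9],"turn": [0,0,0],"grip": 0},{"xyz": [3,0,9],"turn": [0,0,0],"grip": 0},{"xyz": [3,0,9],"turn": [0,0,0],"grip": 0}])

```text
clock: 5.38
tcp_pos: [0.5149, -0.0585, 0.0694]
orientation: [0.0, 0.787, 0.617, 0.0]
wrist_force: [-0.1, -0.2, -0.7]
finger_gap: 0.0001
grip_force: 0.0
```

>>> apply_moves(rows=[{"xyz": [0.5,0,-0.5],"turn": [0,0,0],"grip": 0},{"xyz": [1,0,-1],"turn": [0,0,0],"grip": 0},{"xyz": [1.5,0,-1.5],"turn": [0,0,0],"grip": 0},{"xyz": [2,0,-2],"turn": [0,0,0],"grip": 0},{"xyz": [2,0,-2],"turn": [0,0,0],"grip": 0}])

```text
clock: 5.8
tcp_pos: [0.5154, -0.0566, 0.0715]
orientation: [0.0, 0.787, 0.617, 0.0]
wrist_force: [0.0, -0.3, -1.0]
finger_gap: 0.0003
grip_force: 0.0
```

```bash
python3 -c "
from h import *
go(.01,0,.07)"
```

```text
xyz [ 3.3 -0.6  1.5] turn [ 0.    -0.     0.001] F [ 0.  -0.3 -1. ] 5.8 bedxy [ 0.0067 -0.0006] [ 0.5154 -0.0566  0.0715] Fx -0.32 toolx [0.24  0.971 0.   ]
```

>>> apply_moves(rows=[{"xyz": [0.5,0,0],"turn": [0,0,0],"grip": 0},{"xyz": [1,0,0],"turn": [0,0,0],"grip": 0},{"xyz": [1.5,0,0],"turn": [0,0,0],"grip": 0},{"xyz": [2,0,0],"turn": [0,0,0],"grip": 0},{"xyz": [2,0,0],"turn": [0,0,0],"grip": 0}])

```text
clock: 6.22
tcp_pos: [0.5156, -0.0549, 0.0713]
orientation: [0.0, 0.787, 0.617, -0.0]
wrist_force: [0.4, -1.2, 0.3]
finger_gap: -0.0
grip_force: 0.8
```

>>> apply_moves(rows=[{"xyz": [0.5,0,-0.5],"turn": [0,0,0],"grip": 0},{"xyz": [1,0,-1],"turn": [0,0,0],"grip": 0},{"xyz": [1.5,0,-1.5],"turn": [0,0,0],"grip": 0},{"xyz": [1.5,0,-1.5],"turn": [0,0,0],"grip": 0}])

```text
clock: 6.55
tcp_pos: [0.5157, -0.0541, 0.0725]
orientation: [0.0, 0.788, 0.616, -0.001]
wrist_force: [-1.3, -5.4, -2.9]
finger_gap: -0.0
grip_force: 2.6
```

>>> apply_moves(rows=[{"xyz": [0.5,0,-0.7],"turn": [0,0,0],"grip": 0},{"xyz": [1,0,-1.4],"turn": [0,0,0],"grip": 0},{"xyz": [1.5,0,-2],"turn": [0,0,0],"grip": 0},{"xyz": [2,0,-2.5],"turn": [0,0,0],"grip": 0}])

```text
clock: 6.88
tcp_pos: [0.5161, -0.0522, 0.0749]
orientation: [0.0, 0.788, 0.616, -0.001]
wrist_force: [-0.4, -5.2, -4.4]
finger_gap: 0.0
grip_force: 2.6
```

>>> apply_moves(rows=[{"xyz": [2,0,-2],"turn": [0,0,0],"grip": 0},{"xyz": [4,0,-3.8],"turn": [0,0,0],"grip": 0},{"xyz": [6,0,-5.4],"turn": [0,0,0],"grip": 0},{"xyz": [8,0,-7],"turn": [0,0,0],"grip": 0},{"xyz": [10,0,-8.4],"turn": [0,0,0],"grip": 0},{"xyz": [12,0,-9.8],"turn": [0,0,0],"grip": 0},{"xyz": [14,0,-11.1],"turn": [0,0,0],"grip": 0}])

```text
clock: 7.47
tcp_pos: [0.5194, -0.0386, 0.0863]
orientation: [0.0, 0.788, 0.616, -0.001]
wrist_force: [-1.7, -4.8, -0.6]
finger_gap: 0.0001
grip_force: 2.7
```

>>> apply_moves(rows=[{"xyz": [2,0,-1.2],"turn": [0,0,0],"grip": 0},{"xyz": [4,0,-2.3],"turn": [0,0,0],"grip": 0},{"xyz": [6,0,-3.3],"turn": [0,0,0],"grip": 0},{"xyz": [8,0,-4.2],"turn": [0,0,0],"grip": 0},{"xyz": [10,0,-5.1],"turn": [0,0,0],"grip": 0},{"xyz": [12,0,-5.9],"turn": [0,0,0],"grip": 0},{"xyz": [14,0,-6.6],"turn": [0,0,0],"grip": 0},{"xyz": [16,0,-7.3],"turn": [0,0,0],"grip": 0}])

```text
clock: 8.13
tcp_pos: [0.5236, -0.0231, 0.0943]
orientation: [0.001, 0.788, 0.616, -0.001]
wrist_force: [-2.7, -3.8, 3.6]
finger_gap: -0.0002
grip_force: 2.6
```

```bash
python3 -c "
from h import *
go(.07,0,.095)"
```

```text
xyz [28.7 -0.5 -0.8] turn [ 0.     0.002 -0.   ] F [-2.7 -3.8  3.6] 8.1333 bedxy [ 0.0413 -0.0005] [ 0.5236 -0.0231  0.0943] Fx -4.34 toolx [ 0.24   0.971 -0.002]
```

>>> apply_moves(rows=[{"xyz": [2,0,-1],"turn": [0,0,0],"grip": 0},{"xyz": [4,0,-2],"turn": [0,0,0],"grip": 0},{"xyz": [6,0,-2.8],"turn": [0,0,0],"grip": 0},{"xyz": [8,0,-3.4],"turn": [0,0,0],"grip": 0},{"xyz": [10,0,-4],"turn": [0,0,0],"grip": 0},{"xyz": [12,0,-4.5],"turn": [0,0,0],"grip": 0},{"xyz": [14,0,-5],"turn": [0,0,0],"grip": 0},{"xyz": [16,0,-5],"turn": [0,0,0],"grip": 0},{"xyz": [18,0,-5],"turn": [0,0,0],"grip": 0},{"xyz": [20,0,-5],"turn": [0,0,0],"grip": 0}])

```text
clock: 8.97
tcp_pos: [0.5287, -0.0023, 0.0986]
orientation: [-0.0, 0.787, 0.617, 0.0]
wrist_force: [0.8, -2.1, 0.9]
finger_gap: 0.0004
grip_force: 0.6
```

>>> apply_moves(rows=[{"xyz": [2,0,0],"turn": [0,0,0],"grip": 0},{"xyz": [4,0,0],"turn": [0,0,0],"grip": 0},{"xyz": [6,0,0],"turn": [0,0,0],"grip": 0},{"xyz": [8,0,0],"turn": [0,0,0],"grip": 0},{"xyz": [10,0,0],"turn": [0,0,0],"grip": 0},{"xyz": [12,0,0],"turn": [0,0,0],"grip": 0}])

```text
clock: 9.47
tcp_pos: [0.5314, 0.0093, 0.0986]
orientation: [-0.0, 0.787, 0.617, 0.0]
wrist_force: [0.7, 0.4, 0.4]
finger_gap: -0.0
grip_force: 0.0
```

```bash
python3 - <<'E'
from h import *
go(-.15,0,.17)
s=shot('scene');t=shot('top')
a=cv2.resize(s["color"][130:290,220:380],None,fx=3.7,fy=3.7,interpolation=cv2.INTER_CUBIC)
cv2.imwrite('pics/s3.png',a)
E
```

```text
xyz [-224.5   -0.5  -71.5] turn [-0.    -0.     0.001] F [0.7 0.4 0.4] 9.4667 bedxy [ 0.0745 -0.0003] [0.5314 0.0093 0.0986] Fx 0.53 toolx [0.24  0.971 0.   ]
```

View pics/s3.png

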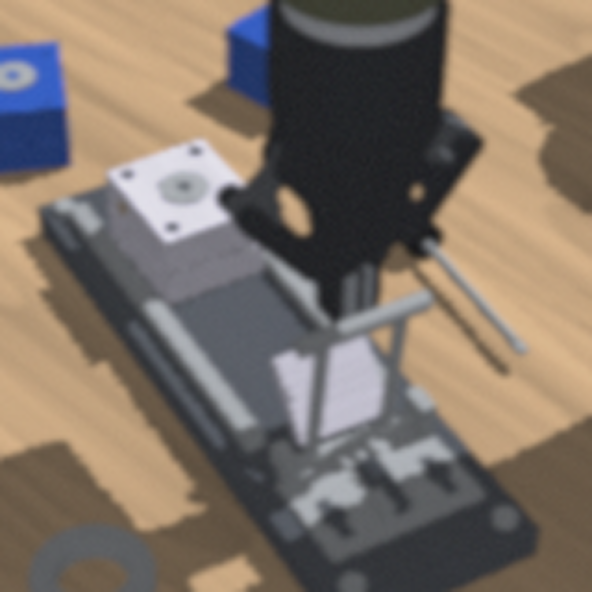

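The leaf is part-way up and the bar, around (380,315), has only just passed centre. I'll push on a little.

>>> apply_moves(rows=[{"xyz": [2,0,0],"turn": [0,0,0],"grip": 0},{"xyz": [4,0,0],"turn": [0,0,0],"grip": 0},{"xyz": [6,0,0],"turn": [0,0,0],"grip": 0},{"xyz": [6,0,0],"turn": [0,0,0],"grip": 0}])

```text
clock: 9.9
tcp_pos: [0.5329, 0.015, 0.0987]
orientation: [-0.0, 0.787, 0.617, 0.0]
wrist_force: [0.4, -0.0, 0.3]
finger_gap: -0.0002
grip_force: 0.0
```

```bash
python3 - <<'E'
from h import *
go(-.15,0,.17)
s=shot('scene');t=shot('top')
a=cv2.resize(s["color"][130:290,220:380],None,fx=3.7,fy=3.7,interpolation=cv2.INTER_CUBIC)
cv2.imwrite('pics/s4.png',a)
E
```

```text
xyz [-230.5   -0.6  -71.3] turn [ 0.    -0.     0.001] F [ 0.4 -0.   0.3] 9.9 bedxy [ 0.0805 -0.0004] [0.5329 0.015  0.0987] Fx 0.05 toolx [0.239 0.971 0.   ]
```

View pics/s4.png

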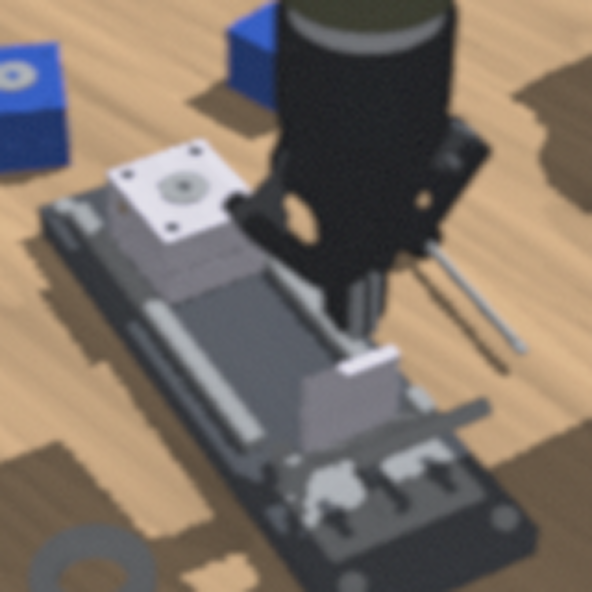

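The stand has snapped over: the leaf is upright at (350,400) and the bar is down on the +x side at (420,435). Next I'll go behind the mould.

>>> apply_moves(rows=[{"xyz": [-10,0,-30],"turn": [0,0,0],"grip": 0.41},{"xyz": [-30,0,-55],"turn": [0,0,0],"grip": 0.41},{"xyz": [-60,0,-70],"turn": [0,0,0],"grip": 0.41},{"xyz": [-95,0,-72],"turn": [0,0,0],"grip": 0.41},{"xyz": [-130,0,-72],"turn": [0,0,0],"grip": 0.41},{"xyz": [-165,0,-72],"turn": [0,0,0],"grip": 0.41},{"xyz": [-200,0,-72],"turn": [0,0,0],"grip": 0.41},{"xyz": [-225,0,-72],"turn": [0,0,0],"grip": 0.41},{"xyz": [-235,0,-72],"turn": [0,0,0],"grip": 0.41},{"xyz": [-235,0,-72],"turn": [0,0,0],"grip": 0.41}])

```text
clock: 10.83
tcp_pos: [0.4761, -0.2155, 0.1706]
orientation: [0.0, 0.788, 0.615, 0.0]
wrist_force: [0.6, -0.2, 0.5]
finger_gap: 0.035
grip_force: 0.0
```

```bash
python3 - <<'E'
from h import *
go(-.155,0,.034); print(env.get_state()["finger_gap"])
E
```

```text
xyz [  2.   -0.7 136.6] turn [ 0.     0.    -0.003] F [ 0.6 -0.2  0.5] 10.8333 bedxy [-0.157  -0.0007] [ 0.4761 -0.2155  0.1706] Fx -0.07 toolx [ 0.243  0.97  -0.   ]
0.03503037858569356
```

>>> apply_moves(rows=[{"xyz": [2,0,35],"turn": [0,0,0],"grip": 0.41},{"xyz": [2,0,70],"turn": [0,0,0],"grip": 0.41},{"xyz": [2,0,95],"turn": [0,0,0],"grip": 0.41},{"xyz": [2,0,115],"turn": [0,0,0],"grip": 0.41},{"xyz": [2,0,128],"turn": [0,0,-0.003],"grip": 0.41},{"xyz": [2,0,134],"turn": [0,0,-0.003],"grip": 0.41},{"xyz": [2,0,136],"turn": [0,0,-0.003],"grip": 0.41},{"xyz": [2,0,136],"turn": [0,0,-0.003],"grip": 0.41}])

```text
clock: 11.5
tcp_pos: [0.4773, -0.2106, 0.0347]
orientation: [-0.0, 0.786, 0.618, 0.0]
wrist_force: [0.0, -0.8, 0.1]
finger_gap: 0.035
grip_force: 0.0
```

>>> apply_moves(rows=[{"xyz": [3,0,0],"turn": [0,0,0],"grip": 0.41},{"xyz": [6,0,0],"turn": [0,0,0],"grip": 0.41},{"xyz": [9,0,0],"turn": [0,0,0],"grip": 0.41},{"xyz": [12,0,0],"turn": [0,0,0],"grip": 0.41},{"xyz": [14,0,0],"turn": [0,0,0],"grip": 0.41},{"xyz": [16,0,0],"turn": [0,0,0],"grip": 0.41},{"xyz": [18,0,0],"turn": [0,0,0],"grip": 0.41},{"xyz": [20,0,0],"turn": [0,0,0],"grip": 0.41},{"xyz": [22,0,0],"turn": [0,0,0],"grip": 0.41},{"xyz": [24,0,0],"turn": [0,0,0],"grip": 0.41},{"xyz": [26,0,0],"turn": [0,0,0],"grip": 0.41}])

```text
clock: 12.42
tcp_pos: [0.4835, -0.1865, 0.0349]
orientation: [0.0, 0.786, 0.618, 0.0]
wrist_force: [-1.5, -2.5, 1.5]
finger_gap: 0.0351
grip_force: 1.3
```

```bash
python3 - <<'E'
from h import *
go(-.025,0,.034)
E
```

```text
xyz [102.   -0.5   0.9] turn [0.001 0.    0.003] F [-1.5 -2.5  1.5] 12.4167 bedxy [-0.127  -0.0009] [ 0.4835 -0.1865  0.0349] Fx -2.83 toolx [ 0.237  0.971 -0.   ]
```

>>> apply_moves(rows=[{"xyz": [4,0,0],"turn": [0,0,0],"grip": 0.41},{"xyz": [8,0,0],"turn": [0,0,0],"grip": 0.41},{"xyz": [13,0,0],"turn": [0,0,0],"grip": 0.41},{"xyz": [18,0,0],"turn": [0,0,0],"grip": 0.41},{"xyz": [23,0,0],"turn": [0,0,0],"grip": 0.41},{"xyz": [28,0,0],"turn": [0,0,0],"grip": 0.41},{"xyz": [33,0,0],"turn": [0,0,0],"grip": 0.41},{"xyz": [38,0,0],"turn": [0,0,0],"grip": 0.41},{"xyz": [43,0,0],"turn": [0,0,0],"grip": 0.41},{"xyz": [48,0,0],"turn": [0,0,0],"grip": 0.41},{"xyz": [53,0,0],"turn": [0,0,0],"grip": 0.41},{"xyz": [57,0,0],"turn": [0,0,0],"grip": 0.41}])

```text
clock: 13.42
tcp_pos: [0.4967, -0.1303, 0.0347]
orientation: [-0.0, 0.786, 0.618, 0.0]
wrist_force: [-0.8, -2.2, 1.0]
finger_gap: 0.0347
grip_force: 1.3
```

>>> apply_moves(rows=[{"xyz": [4,0,0],"turn": [0,0,0],"grip": 0.41},{"xyz": [8,0,0],"turn": [0,0,0],"grip": 0.41},{"xyz": [12,0,0],"turn": [0,0,0],"grip": 0.41},{"xyz": [16,0,0],"turn": [0,0,0],"grip": 0.41},{"xyz": [20,0,0],"turn": [0,0,0],"grip": 0.41},{"xyz": [24,0,0],"turn": [0,0,0],"grip": 0.41},{"xyz": [28,0,0],"turn": [0,0,0],"grip": 0.41},{"xyz": [32,0,0],"turn": [0,0,0],"grip": 0.41},{"xyz": [36,0,0],"turn": [0,0,0],"grip": 0.41},{"xyz": [40,0,0],"turn": [0,0,0],"grip": 0.41},{"xyz": [43,0,0],"turn": [0,0,0],"grip": 0.41},{"xyz": [45,0,0],"turn": [0,0,0],"grip": 0.41}])

```text
clock: 14.42
tcp_pos: [0.5074, -0.0867, 0.0347]
orientation: [-0.0, 0.786, 0.618, 0.0]
wrist_force: [-0.6, -1.5, 0.8]
finger_gap: 0.0352
grip_force: 1.2
```

```bash
python3 - <<'E'
from h import *
go(0,0,.034)
t=shot('top');s=shot('scene')
cv2.imwrite('pics/t5.png',np.hstack([cv2.resize(d,(390,390),interpolation=cv2.INTER_CUBIC) for d in(t["color"][170:300,190:320],s["color"][150:280,230:360])]))
E
```

```text
xyz [24.4  0.1  0.7] turn [-0.    -0.     0.004] F [-0.6 -1.5  0.8] 14.4167 bedxy [-0.0244 -0.    ] [ 0.5074 -0.0867  0.0347] Fx -1.58 toolx [0.236 0.972 0.   ]
```

View pics/t5.png

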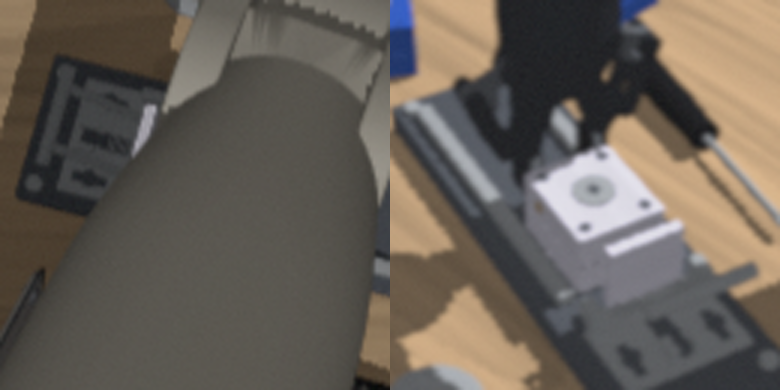

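The mould's front face is about 20 mm short of the upright leaf (right half, leaf at (645,240)), and it sits square. I'll creep from here.

>>> apply_moves(rows=[{"xyz": [1.5,0,0],"turn": [0,0,0],"grip": 0.41},{"xyz": [3,0,0],"turn": [0,0,0],"grip": 0.41},{"xyz": [4.5,0,0],"turn": [0,0,0],"grip": 0.41},{"xyz": [6,0,0],"turn": [0,0,0],"grip": 0.41},{"xyz": [7.5,0,0],"turn": [0,0,0],"grip": 0.41},{"xyz": [9,0,0],"turn": [0,0,0],"grip": 0.41},{"xyz": [10,0,0],"turn": [0,0,0],"grip": 0.41},{"xyz": [11,0,0],"turn": [0,0,0],"grip": 0.41},{"xyz": [12,0,0],"turn": [0,0,0],"grip": 0.41}])

```text
clock: 15.27
tcp_pos: [0.5101, -0.0753, 0.0346]
orientation: [-0.0, 0.786, 0.618, -0.0]
wrist_force: [-0.0, -1.5, -1.0]
finger_gap: 0.0352
grip_force: 0.7
```

>>> apply_moves(rows=[{"xyz": [0.7,0,0],"turn": [0,0,0],"grip": 0.41},{"xyz": [1.4,0,0],"turn": [0,0,0],"grip": 0.41},{"xyz": [2.1,0,0],"turn": [0,0,0],"grip": 0.41},{"xyz": [2.8,0,0],"turn": [0,0,0],"grip": 0.41}])

```text
clock: 15.6
tcp_pos: [0.5108, -0.0727, 0.0347]
orientation: [-0.0, 0.786, 0.618, 0.0]
wrist_force: [0.1, -1.2, -1.0]
finger_gap: 0.0351
grip_force: 0.7
```

>>> apply_moves(rows=[{"xyz": [0.7,0,0],"turn": [0,0,0],"grip": 0.41},{"xyz": [1.4,0,0],"turn": [0,0,0],"grip": 0.41},{"xyz": [2,0,0],"turn": [0,0,0],"grip": 0.41}])

```text
clock: 15.85
tcp_pos: [0.5113, -0.0707, 0.0347]
orientation: [-0.0, 0.786, 0.618, 0.0]
wrist_force: [-0.6, -0.6, -1.3]
finger_gap: 0.0352
grip_force: 0.7
```

>>> apply_moves(rows=[{"xyz": [0.6,0,0],"turn": [0,0,0],"grip": 0.41},{"xyz": [1.2,0,0],"turn": [0,0,0],"grip": 0.41},{"xyz": [1.8,0,0],"turn": [0,0,0],"grip": 0.41},{"xyz": [2.2,0,0],"turn": [0,0,0],"grip": 0.41}])

```text
clock: 16.18
tcp_pos: [0.5119, -0.0686, 0.0347]
orientation: [-0.0, 0.786, 0.618, 0.0]
wrist_force: [-0.3, -1.9, -0.7]
finger_gap: 0.0353
grip_force: 0.7
```

>>> apply_moves(rows=[{"xyz": [0.6,0,0],"turn": [0,0,0],"grip": 0.41},{"xyz": [1.2,0,0],"turn": [0,0,0],"grip": 0.41},{"xyz": [1.8,0,0],"turn": [0,0,0],"grip": 0.41},{"xyz": [2.2,0,0],"turn": [0,0,0],"grip": 0.41}])

```text
clock: 16.52
tcp_pos: [0.5124, -0.0665, 0.0347]
orientation: [-0.0, 0.786, 0.618, 0.0]
wrist_force: [-0.7, -0.6, 0.8]
finger_gap: 0.0351
grip_force: 0.7
```

>>> apply_moves(rows=[{"xyz": [0.6,0,0],"turn": [0,0,0],"grip": 0.41},{"xyz": [1.2,0,0],"turn": [0,0,0],"grip": 0.41},{"xyz": [1.8,0,0],"turn": [0,0,0],"grip": 0.41},{"xyz": [2.2,0,0],"turn": [0,0,0],"grip": 0.41}])

```text
clock: 16.85
tcp_pos: [0.5129, -0.0644, 0.0347]
orientation: [-0.0, 0.786, 0.618, 0.0]
wrist_force: [0.0, -1.5, -0.7]
finger_gap: 0.0353
grip_force: 0.7
```

>>> apply_moves(rows=[{"xyz": [0.6,0,0],"turn": [0,0,0],"grip": 0.41},{"xyz": [1.2,0,0],"turn": [0,0,0],"grip": 0.41},{"xyz": [1.8,0,0],"turn": [0,0,0],"grip": 0.41},{"xyz": [2.2,0,0],"turn": [0,0,0],"grip": 0.41}])

```text
clock: 17.18
tcp_pos: [0.5129, -0.0635, 0.0347]
orientation: [0.001, 0.787, 0.617, -0.001]
wrist_force: [-3.2, -8.0, -0.1]
finger_gap: 0.0351
grip_force: 4.1
```

Contact with the leaf. I'll press slightly more and hold.

>>> apply_moves(rows=[{"xyz": [0.4,0,0],"turn": [0,0,0],"grip": 0.41},{"xyz": [0.7,0,0],"turn": [0,0,0],"grip": 0.41},{"xyz": [0.7,0,0],"turn": [0,0,0],"grip": 0.41},{"xyz": [0.7,0,0],"turn": [0,0,0],"grip": 0.41},{"xyz": [0.7,0,0],"turn": [0,0,0],"grip": 0.41},{"xyz": [0.7,0,0],"turn": [0,0,0],"grip": 0.41},{"xyz": [0.7,0,0],"turn": [0,0,0],"grip": 0.41},{"xyz": [0.7,0,0],"turn": [0,0,0],"grip": 0.41},{"xyz": [0.7,0,0],"turn": [0,0,0],"grip": 0.41},{"xyz": [0.7,0,0],"turn": [0,0,0],"grip": 0.41}])

```text
clock: 18.02
tcp_pos: [0.5129, -0.0635, 0.0347]
orientation: [0.001, 0.787, 0.617, -0.002]
wrist_force: [-3.8, -8.7, 0.5]
finger_gap: 0.0351
grip_force: 4.6
```

It held at about 9.4 N for 0.8 s. Now I'll back off.

>>> apply_moves(rows=[{"xyz": [-1,0,0],"turn": [0,0,0],"grip": 0.41},{"xyz": [-2,0,0],"turn": [0,0,0],"grip": 0.41},{"xyz": [-4,0,0],"turn": [0,0,0],"grip": 0.41},{"xyz": [-10,0,0],"turn": [0,0,0],"grip": 0.41},{"xyz": [-20,0,0],"turn": [0,0,0],"grip": 0.41},{"xyz": [-30,0,-20],"turn": [0,0,0],"grip": 0.41},{"xyz": [-45,0,-50],"turn": [0,0,0],"grip": 0.41},{"xyz": [-70,0,-80],"turn": [0,0,0],"grip": 0.41},{"xyz": [-100,0,-110],"turn": [0,0,0],"grip": 0.41},{"xyz": [-135,0,-130],"turn": [0,0,0],"grip": 0.41},{"xyz": [-150,0,-140],"turn": [0,0,0],"grip": 0.41},{"xyz": [-150,0,-140],"turn": [0,0,0],"grip": 0.41}])

```text
clock: 19.02
tcp_pos: [0.479, -0.212, 0.1779]
orientation: [0.003, 0.788, 0.616, 0.001]
wrist_force: [-0.3, -0.5, -0.3]
finger_gap: 0.0351
grip_force: 0.0
```

```bash
python3 - <<'E'
from h import *
go(0,0,.034)
t=shot('top');s=shot('scene')
cv2.imwrite('pics/t6.png',np.hstack([cv2.resize(d,(395,395),interpolation=cv2.INTER_CUBIC) for d in(t["color"][170:290,190:310],s["color"][165:265,270:370])]))
E
```

```text
xyz [153.2  -3.7 143.5] turn [ 0.006  0.003 -0.001] F [-0.3 -0.5 -0.3] 19.0167 bedxy [-0.1529 -0.0027] [ 0.479  -0.212   0.1779] Fx -0.57 toolx [ 0.241  0.971 -0.003]
```

View pics/t6.png

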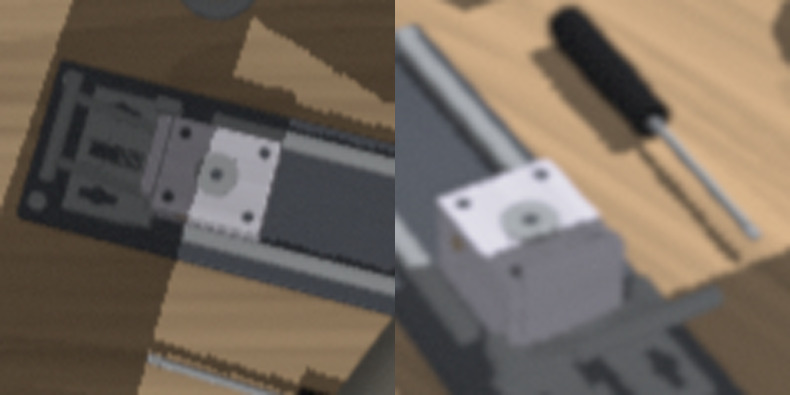

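The mould (215,175 in the left half) sits flush and square against the upright leaf (155,160), and the arm is clear. Handing in.

>>> apply_moves(rows=[{"xyz": [0,0,0],"turn": [0,0,0],"grip": 0.41},{"xyz": [0,0,0],"turn": [0,0,0],"grip": 0.41},{"xyz": [0,0,0],"turn": [0,0,0],"grip": 0.41}])

```text
clock: 19.37
tcp_pos: [0.4776, -0.206, 0.1736]
orientation: [-0.001, 0.786, 0.618, -0.0]
wrist_force: [-0.3, 0.0, 0.6]
finger_gap: 0.0348
grip_force: 0.0
```

```bash
python3 -c "
from h import *
print(ticket.hand_in())"
```

```text
the job is handed in; nothing more can be done
None
```

The stand is snapped over and the mould sits flush against the upright leaf after a press of about 9 N, but the run may fail: my first level push on the bar read about 26 N at the wrist (23 N of it level), over the 20 N stand limit; the hand-in gave no verdict.

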